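# Travel check of a tilt table's sprung corner

## Robot

A 6-joint arm with a two-finger parallel gripper is mounted at the origin on a cart in front of the work surface, level with it; the furniture and walls round the work are solid. World frame = base frame: x ahead of the robot, y to its left, z up, the work surface at z = 0. Lengths are in mm, angles in degrees, forces in N, time in s.
With the tool pointing down it reaches from about 300 to 850 mm from the base axis. Payload 4.2 kg.
Tool frame: the origin (TCP) lies at the very end of the fingers, on their centre line; the grasp point (between the pads) lies 19 mm behind it; z points along the fingers, y is the line along which they close (so a half turn about z gives the same grasp; the last joint's range is limited). The gripper opens to 91 mm and grips with 3 to 60 N. Pads are 32 mm wide; open, the fingers measure 118 mm over their backs; the gripper's body (76 mm by 178 mm) begins 60 mm behind the grasp point.
Start: joints at [-75.172, 18.312, 89.639, -0, 72.044, -1.146], TCP at [158.244, -552.813, 213.976] pointing down, gripper open.
Joint ranges: [-177.97, 177.97], [-48.28, 115.42], [12.27, 149.76], [-77.06, 257.06], [2.81, 150.46], [-146.56, 146.56]. Speed limits (degrees/s): [147.25, 147.25, 180, 180, 180, 180].

## Interface

Orientations are given as [roll, pitch, yaw] about the fixed x, y, z axes, in that order (R = Rz(yaw) Ry(pitch) Rx(roll)).
In Python, from workcell import env, eyes gives the robot as it stands.
- The arm moves only by the tool send_rows, never from a script. Its argument "targets" is text: rows parted by semicolons, each of 7 numbers parted by spaces: the shift along the tool's x, y, z in m, then the turn, a rotation vector about the tool's x, y, z in degrees, then the opening in per cent of the stroke, from 0 (shut) to 100 (fully open). A call has 1 to 12 rows; each row is the pose to reach, as a shift and turn from the pose commanded when the call began, along the tool's axes at that moment; what a row does not reach only later rows make up. A row lasts 1/12 s, in which the tool goes at most 41.7 mm and 7.16 degrees, less where a joint would pass 70% of its speed; a pose out of reach is approached as far as the arm can. A call with a gripper value outside its range is refused whole. The fingers move at their own pace and stop on an object; "grip_force" is the grip in N (left out, the last holds). Time passes only in rows, so rows that repeat a pose let the fingers close. It gives the time, the measured TCP pose, the force, the opening and the grip force at its end, in the units of the state.
- env.state(): the state, without advancing time (a new reading comes with each control period).
- eyes.grab_frame(name): name is "scene" or "side" or "wrist"; returns a dict with "image" (400x640x3 uint8, blue, green, red), "fovy" (degrees; the focal length in pixels is half the picture's height over the tangent of half this angle, whatever the lens; pixels are square), "cx", "cy" (the principal point, pixels), "eye" and "attitude" of the camera in the world. Camera axes: x right, y up, looking along -z (the intrinsics and any distortion apply to the point x, -y, -z); pixel columns grow to the right and rows downward; lengths in mm; the calibration is good to about 2 mm. A picture is of the moment at which its call begins. There is no depth.
- env.job_done(): hands the job in; it is judged then, once.
The state is a dict: "time_s": time; "qpos": joint angles; "qvel": joint speeds; "effort": joint torques, N m; "ee_pos": TCP position; "ee_rot": TCP orientation; "force": force on the tool from outside, world axes, zero at the start; "torque": the same for the moment, N m; "gripper_width": finger opening in mm; "gripper_force": force on a finger pad.
Only numpy, scipy, OpenCV 4.12 (cv2) and the standard library are available. Lean on these libraries where they do the work, as an engineer would, in place of code of your own. Each camera call takes 0.05 s, during which the arm holds its last target. There are 200 camera calls.

## Task

The small tilt table on the bench needs the travel check of its sprung corner before a padlock is engraved on it. With the fingertips only, push the upright black knob of the prop lever (in front of the table) to the left until the lever's foot is well clear of the plate, then press the ribbed pad at the needle's corner (the front right one) straight down until the needle stands level with the red index on the scale, keep it there for about a second, and let the plate spring right back up. Do not run the needle past the index, do not force or tip the plate at its other corner, leave the prop swung clear, and leave the red index and the things lying about where they are: nothing is gripped or lifted.

Things in the scene. Friction and masses are not known exactly. Their poses are not given: they have to be found in the camera images.
- tilt_table: fixed tilt table with a green foot 170 x 175 x 12 mm; origin on the bench, x from its front (robot side) to its back, y to its left. The aluminium plate, 150 x 150 x 10 mm, top 66 mm above the bench, covers x -75..75, y -15..135 mm; a brass padlock is clamped on it, top 85 mm. Two brass screw heads, 17 mm wide, stand 12 mm above it, 85 mm or more from the pad
- press_pad (a point): centre of the top of the ribbed black pad, 28 mm across, 70 mm above the bench at rest, on the plate's front right corner. It starts down at about 4 to 6 N, then takes about 5 N more per 10 mm; stop at 18 mm. Pressing it tilts the plate about its left edge, 120 mm from the pad centre
- needle_tip (a point): tip of the needle (black for its last 20 mm) that is fixed to the plate and runs to the right from the pad's corner, 110 mm beyond the pad centre, so it falls 1.92 times as far as the pad. At rest 61 mm above the bench, at the zero line of the upright white scale behind it (36 mm wide, top 77 mm above the bench, lines 4 mm apart)
- index_mark (a point): point of the small red index (rider 9 x 13 mm) that rides on the right edge of the scale, 14 to 25 mm below the zero line: the height that the needle tip must reach. It is held by friction and must not be shifted
- prop_knob (a point): centre of the top of the upright black knob on the prop lever, 86 mm above the bench: the knob is 17 mm in diameter and 34 mm tall and reaches down to 52 mm above the bench. It moves on a circle of 44 mm radius about point prop_pivot
- prop_pivot (a point): pivot of the prop lever (axis vertical), 44 mm above the bench. The steel lever is 14 mm wide and lies 44 to 51 mm above the bench. Pushing the knob to the left (clockwise from above) swings the foot on the lever's other end to the right, out from under the plate's front edge
- prop_lever (a joint): angle of the prop lever, rad: 0 = foot straight under the plate (the plate cannot go down), 1.7 = stop, swung clear; clear of the plate above 1.15; starts at 0 to 0.25. It stays where it is left; about 1.5 N at the knob moves it
- tilt_plate (a joint): tilt of the plate when the front right corner goes down, rad: 0 = up against its screw, 0.15 = bottom stop
- gimbal_bar (a joint): tilt of the plate when its other sprung corner (back left) goes down, rad: 0 = up against its screw; should stay there
- waiting_padlock: loose blue and steel padlock, 60 x 39 x 17 mm, lying right of the table; leave alone
- brass_cylinder: loose brass lock cylinder, 34 mm wide, 39 mm tall, right of the table; leave alone
- steel_cylinder: loose steel lock cylinder, 34 mm wide, 39 mm tall, right of the table; leave alone
- marker: loose white marker with a black cap, 132 mm long, lying in front and to the right; leave alone
- yellow_screwdriver: loose yellow screwdriver, 195 mm long, lying at the left; leave alone
- pliers: loose red-handled pliers, 177 mm long, lying at the left; leave alone

How it is judged:
By the outcome, as a careful person would: the job done as asked, in the order asked, and still so for the second after the job is handed in, with the robot touching nothing.
It also fails if it takes over 48 s, if anything falls off the work surface, if the arm or the gripper's body presses on something with over 40 N, if the wrist force passes 120 N, or if a joint passes its speed limit or range.

## Working session

There is one attempt and no reset: what is moved stays moved. The work goes in short steps, Python scripts to look and compute and a tool call to move; the robot and the scene stay as the last step left them, time stands still between calls to the robot, and variables do not carry over. Pictures are saved under pics/ and viewed, at most 10 in all, crops included, and the job is handed in when it is done.

Besides the shell and the picture viewer there is one more tool, called after "Call:" as a command line: name --argument value ..., lists and objects as JSON in quotes. send_rows: Moves the arm, as the interface text tells. Its arguments: {"type":"object","properties":{"targets":{"type":"string"},"grip_force":{"type":"number"}},"required":["targets"]}

```bash
mkdir -p pics; ls; python3 - <<'E'
from workcell import env, eyes
import cv2, numpy as np
fs=[]
for n in("scene","side","wrist"):
    f=eyes.grab_frame(n); cv2.imwrite(f"pics/{n}0.png",f["image"]); fs.append(f)
    print(n,{k:v for k,v in f.items() if k!="image"})
print(env.state())
E
```

```text
pics
scene {'fovy': 48.64958871136541, 'cx': 322.83318550477037, 'cy': 203.16856730248352, 'eye': array([-431.92125224,  537.62095251, 1168.33082539]), 'attitude': array([ 4.52313040e+01, -9.74236970e-02, -1.19152781e+02])}
side {'fovy': 47.156986796967104, 'cx': 312.5332938725587, 'cy': 202.58811501310484, 'eye': array([   55.34832676, -1216.84181179,   676.35832048]), 'attitude': array([ 66.29580662,   0.90177089, -19.4120094 ])}
wrist {'fovy': 61.337073473476636, 'cx': 326.5101390955986, 'cy': 202.07863735021203, 'eye': array([ 227.6071707 , -533.30594343,  384.43656494]), 'attitude': array([-14.92803361,   0.15415832, -73.98617471])}
{'time_s': 0.15, 'qpos': array([-7.51704229e+01,  1.83423649e+01,  8.96871933e+01, -1.45670128e-03,
        7.20447979e+01, -1.14504238e+00]), 'qvel': array([ 0.04107006, -0.02438015, -0.15469237, -0.02040516, -0.11896976,
       -0.0171809 ]), 'effort': array([ 1.34094647e-03, -4.12773192e+01, -2.32154578e+01,  7.28075160e-02,
        4.33380122e-02, -8.77396587e-05]), 'ee_pos': array([ 158.15579144, -552.44705997,  213.34346074]), 'ee_rot': array([-1.79925631e+02, -1.00991325e-04,  1.59750694e+01]), 'force': array([0.05651041, 0.25271354, 0.39868253]), 'torque': array([-0.04680759, -0.00371367,  0.0085393 ]), 'gripper_force': 0.0, 'gripper_width': 91.16472882189414}
```

View pics/scene0.png

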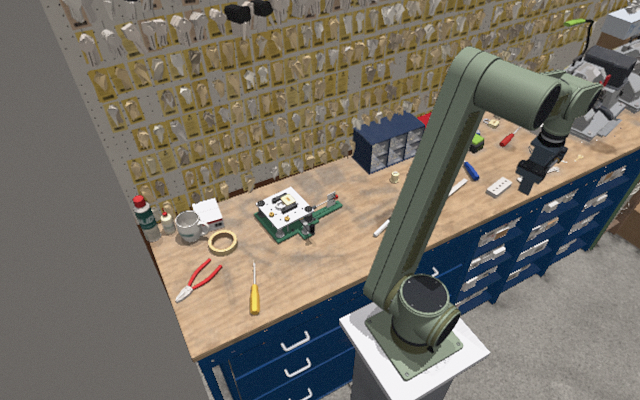

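View pics/side0.png

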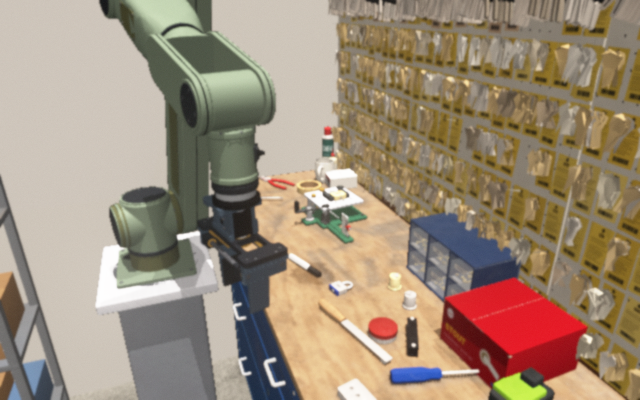

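The scene view has the table at about (290,212) with the needle and scale near (332,200). In the side view it is at about (335,210). I'll crop both enlarged.

```bash
cat > h.py <<'E'
import numpy as np, cv2
from scipy.spatial.transform import Rotation as R
from workcell import env, eyes
def cam(f):
    return R.from_euler('xyz',f['attitude'],degrees=True).as_matrix(), np.array(f['eye']), 200/np.tan(np.radians(f['fovy']/2))
def ray(f,u,v):
    A,e,k=cam(f); d=A@np.array([(u-f['cx'])/k,-(v-f['cy'])/k,-1]); return e,d/np.linalg.norm(d)
def onz(f,u,v,z):
    e,d=ray(f,u,v); return e+d*(z-e[2])/d[2]
def proj(f,p):
    A,e,k=cam(f); c=A.T@(np.array(p)-e); return f['cx']-k*c[0]/c[2], f['cy']+k*c[1]/c[2]
def crop(f,name,u0,v0,u1,v1,s):
    cv2.imwrite(f'pics/{name}.png',cv2.resize(f['image'][v0:v1,u0:u1],None,fx=s,fy=s,interpolation=cv2.INTER_CUBIC))
E
python3 - <<'E'
from h import *
a=eyes.grab_frame('scene'); b=eyes.grab_frame('side')
A=cv2.resize(a['image'][180:250,245:350],None,fx=7,fy=7,interpolation=2)
cv2.imwrite('pics/sc.png',A)
crop(b,'sd',290,175,375,250,7)
print(onz(a,290,212,60),onz(b,335,205,60))
E
```

```text
[560.34949588 113.04346842  60.        ] [575.30432756  64.74070499  60.        ]
```

View pics/sc.png

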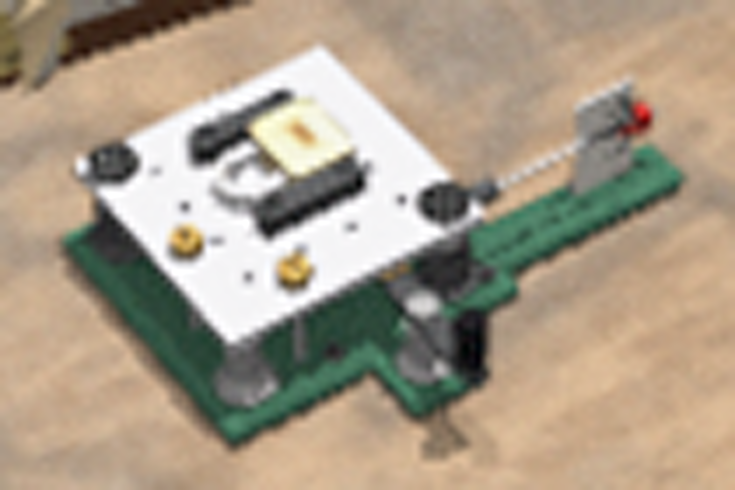

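View pics/sd.png

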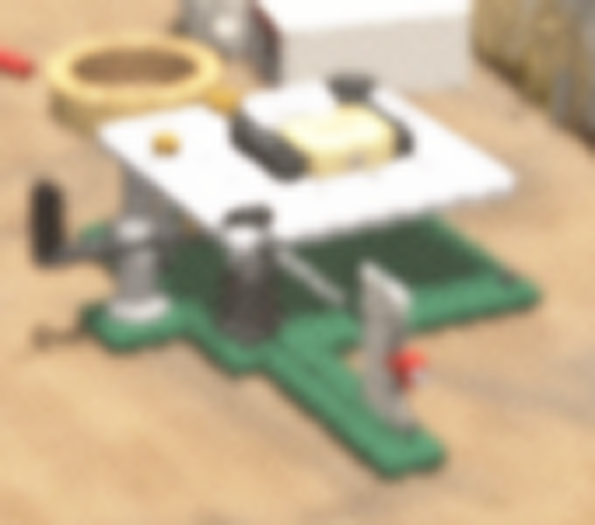

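The scene crop shows the pad at (308.3,208.6), the knob top at (312.1,225.4), the pivot cap at (305.3,223.1) and the red index at about (334.5,197). The side crop has the pad at (325.4,205.6), the knob at (296.4,201.7) and the index at (348,227).

```bash
python3 - <<'E'
from h import *
a=eyes.grab_frame('scene'); b=eyes.grab_frame('side')
for n,p,q,z in(("pad",(308.3,208.6),(325.4,205.6),70),("knob",(312.1,225.4),(296.4,201.7),86),("pivot",(305.3,222.6),(309.7,207.6),56),("index",(334.5,197),(348,226.7),42),("right corner",(313.6,210.3),None,66),("fl",(278.6,228.9),None,66),("bl",(256.1,203.6),None,66),("br",(290.7,186.9),None,66)):
    print(n,onz(a,*p,z).round(1), onz(b,*q,z).round(1) if q else "")
E
```

```text
pad [535.3  53.9  70. ] [536.2  50.9  70. ]
knob [446.2  86.3  86. ] [447.5  80.3  86. ]
pivot [493.2  88.   56. ] [493.5  83.9  56. ]
index [566.  -70.2  42. ] [566.4 -64.   42. ]
right corner [522.5  39.9  66. ] 
fl [502.8 183.3  66. ] 
bl [650.3 201.8  66. ] 
br [669.1  56.5  66. ]
```

```bash
cat >> h.py <<'E'
def plan(pos,rpy,start=None):
    "prints shift (m) and turn (deg) in tool axes from the measured (or given) pose"
    s=env.state(); p0,r0=start or (s['ee_pos'],s['ee_rot'])
    A=R.from_euler('xyz',r0,degrees=True); B=R.from_euler('xyz',rpy,degrees=True)
    print((A.inv().apply(np.array(pos)-p0)/1000).round(4),(A.inv()*B).as_rotvec(degrees=True).round(2),round(s['time_s'],2))
E
python3 - <<'E'
from h import *
plan((330,-335,240),(180,0,100))
plan((480,-115,200),(180,0,180),((330,-335,240),(180,0,100)))
t=R.from_euler('xyz',(180,0,188),degrees=True)
for sg in(1,-1):
    q=t*R.from_rotvec([0,sg*35,0],degrees=True); print(sg,q.apply([0,0,1]),q.as_euler('xyz',degrees=True))
E
```

```text
[ 0.2251 -0.162  -0.0262] [-2.000e-02 -1.000e-02 -8.402e+01] 0.35
[0.1906 0.1859 0.04  ] [  0.   0. -80.] 0.35
1 [-0.56799443 -0.07982641 -0.81915204] [ 180.  -35. -172.]
-1 [ 0.56799443  0.07982641 -0.81915204] [ 180.   35. -172.]
```

Call:
send_rows --targets "0.225 -0.162 -0.026 0 0 -84 0; 0.225 -0.162 -0.026 0 0 -84 0; 0.225 -0.162 -0.026 0 0 -84 0; 0.225 -0.162 -0.026 0 0 -84 0; 0.225 -0.162 -0.026 0 0 -84 0; 0.225 -0.162 -0.026 0 0 -84 0; 0.225 -0.162 -0.026 0 0 -84 0; 0.225 -0.162 -0.026 0 0 -84 0; 0.225 -0.162 -0.026 0 0 -84 0; 0.225 -0.162 -0.026 0 0 -84 0; 0.225 -0.162 -0.026 0 0 -84 0; 0.225 -0.162 -0.026 0 0 -84 0"

```text
time_s: 1.35
ee_pos: [330.0, -334.9, 240.0]
ee_rot: [180.0, 0.0, 100.3]
force: [0.4, 0.2, 0.1]
gripper_width: 14.4
gripper_force: 0.0
```

Call:
send_rows --targets "0.19 0.186 0.04 0 0 -80 0; 0.19 0.186 0.04 0 0 -80 0; 0.19 0.186 0.04 0 0 -80 0; 0.19 0.186 0.04 0 0 -80 0; 0.19 0.186 0.04 0 0 -80 0; 0.19 0.186 0.04 0 0 -80 0; 0.19 0.186 0.04 0 0 -80 0; 0.19 0.186 0.04 0 0 -80 0; 0.19 0.186 0.04 0 0 -80 0; 0.19 0.186 0.04 0 0 -80 0; 0.19 0.186 0.04 0 0 -80 0; 0.19 0.186 0.04 0 0 -80 0"

```text
time_s: 2.35
ee_pos: [480.3, -115.7, 199.9]
ee_rot: [-180.0, -0.0, -179.8]
force: [-0.1, 0.2, 0.6]
gripper_width: 0.6
gripper_force: 0.0
```

```bash
python3 - <<'E'
from h import *
s=env.state();print(s['ee_pos'],s['ee_rot'],s['qpos'])
plan((490,-115,140),(180,35,188))
E
```

```text
[ 480.28239657 -115.66563402  199.92803067] [-1.79994572e+02 -1.74688588e-04 -1.79843492e+02] [-1.48709006e+01  1.16023164e+01  1.01135433e+02 -5.73352822e-03
  6.72610118e+01 -1.05025192e+02]
[-0.0097  0.0006  0.0599] [ -2.4  -34.95  -7.6 ] 2.35
```

Call:
send_rows --targets "-0.01 0 0.06 -2.4 -35 -7.6 0; -0.01 0 0.06 -2.4 -35 -7.6 0; -0.01 0 0.06 -2.4 -35 -7.6 0; -0.01 0 0.06 -2.4 -35 -7.6 0; -0.01 0 0.06 -2.4 -35 -7.6 0; -0.01 0 0.06 -2.4 -35 -7.6 0; -0.01 0 0.06 -2.4 -35 -7.6 0; -0.01 0 0.06 -2.4 -35 -7.6 0"

```text
time_s: 3.02
ee_pos: [498.4, -96.3, 161.1]
ee_rot: [-178.6, 32.6, -173.1]
force: [-0.4, 0.3, -0.9]
gripper_width: 0.5
gripper_force: 0.0
```

```bash
python3 - <<'E'
from h import *
import pickle
f=eyes.grab_frame('wrist'); pickle.dump(f,open('w1.pkl','wb'))
cv2.imwrite('pics/w1.png',f['image'])
for p in((536,52,70),(551,-57,61),(566,-66,42),(447,83,86)): print(np.round(proj(f,p)))
plan((490,20,140),(180,35,188))
E
```

```text
[500. 198.]
[368. 191.]
[354. 187.]
[626. 124.]
[0.0073 0.1174 0.0176] [-2.   -2.41 -0.87] 3.07
```

View pics/w1.png

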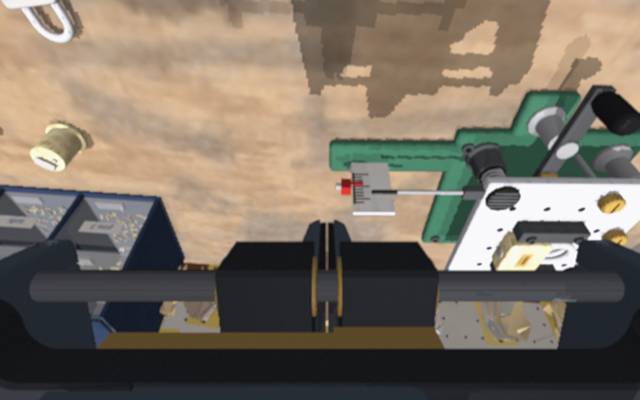

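The close view is upside down. It shows the needle tip at about (372,192), the red index at about (347,187) with its point to the right, the pad at (503,198) and the knob top at about (620,110). Next is a second view from further left.

Call:
send_rows --targets "0 0.117 0.01 0 0 0 0; 0 0.117 0.01 0 0 0 0; 0 0.117 0.01 0 0 0 0; 0 0.117 0.01 0 0 0 0; 0 0.117 0.01 0 0 0 0; 0 0.117 0.01 0 0 0 0; 0 0.117 0.01 0 0 0 0"

```text
time_s: 3.65
ee_pos: [492.5, 20.0, 150.0]
ee_rot: [-178.6, 32.6, -173.1]
force: [-0.3, 0.1, 0.4]
gripper_width: 0.7
gripper_force: 0.0
```

```bash
python3 - <<'E'
from h import *
import pickle
f=eyes.grab_frame('wrist'); pickle.dump(f,open('w2.pkl','wb'))
g=pickle.load(open('w1.pkl','rb'))
u,v=np.round(proj(f,(556,-60,52))).astype(int); print(u,v,proj(f,(536,52,70)),proj(f,(447,83,86)))
a=cv2.resize(g['image'][150:220,330:430],None,fx=7.9,fy=4*7.9/4,interpolation=2)[:,:395*2]
u0=max(u-50,0);print('crop2 origin',u0,v-35)
b=cv2.resize(f['image'][v-35:v+35,u0:u0+100],None,fx=7.9,fy=7.9,interpolation=2)
cv2.imwrite('pics/c1.png',a); cv2.imwrite('pics/c2.png',b)
cv2.imwrite('pics/w2.png',f['image'])
E
```

```text
229 190 (np.float64(362.4822237737398), np.float64(200.74815321312082)) (np.float64(444.1175894509662), np.float64(123.67358249657865))
crop2 origin 179 155
```

View pics/c1.png

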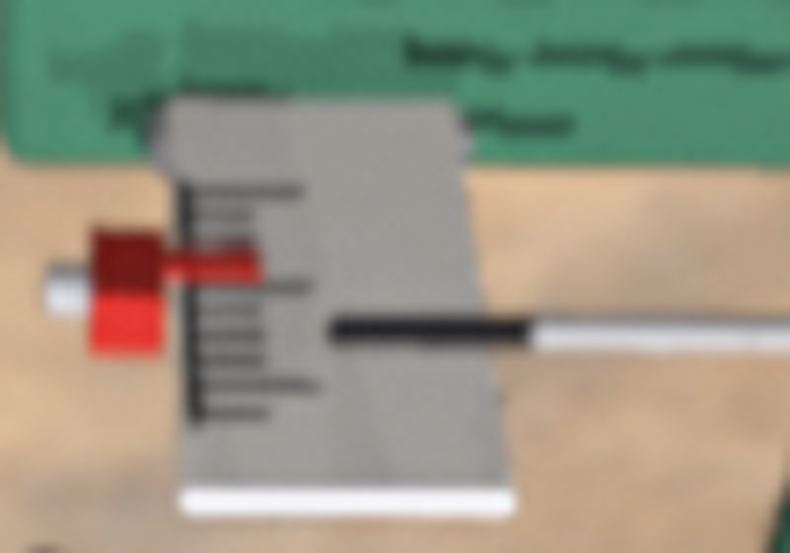

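View pics/c2.png

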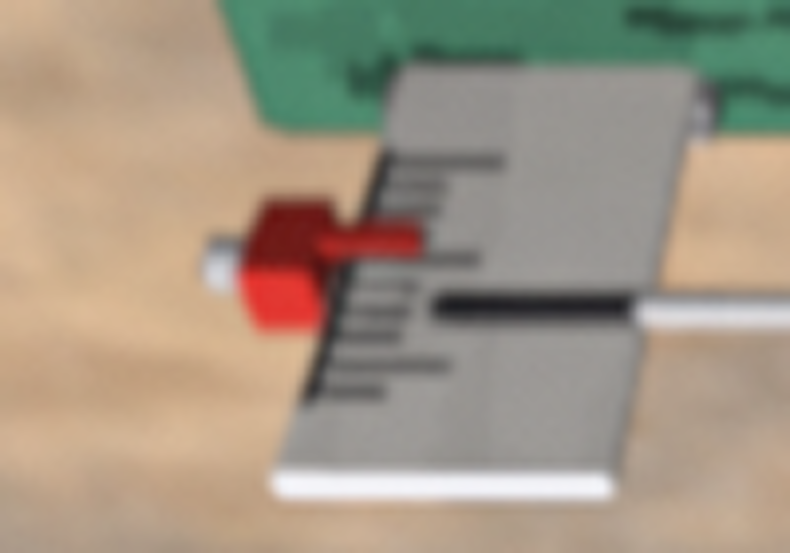

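View pics/w2.png

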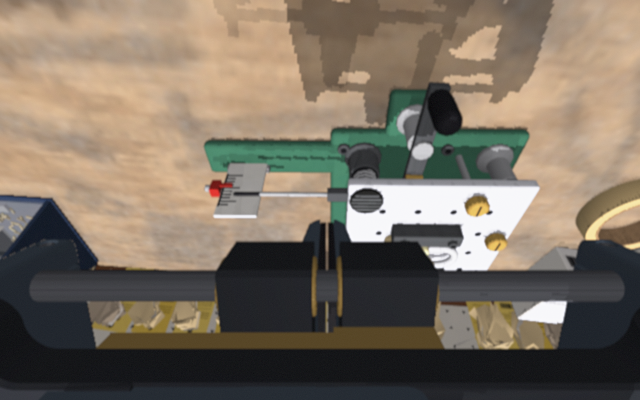

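In the crops (picture up is world down) the needle tip is at crop1 (330,330) and crop2 (434,306). The index point is at crop1 (262,268) and crop2 (423,240), and the zero line end at (318,386) and (448,365). In w2 the pad is at (366.5,200), the knob top at about (446,117) and the lever pivot screw at (420,150).

```bash
cat >> h.py <<'E'
def tri(pairs):
    M=np.zeros((3,3));b=np.zeros(3);rs=[]
    for f,u,v in pairs:
        e,d=ray(f,u,v);P=np.eye(3)-np.outer(d,d);M+=P;b+=P@e;rs.append((P,e))
    x=np.linalg.solve(M,b);return x.round(1),[round(float(np.linalg.norm(P@(x-e))),1) for P,e in rs]
E
python3 - <<'E'
from h import *
import pickle
g=pickle.load(open('w1.pkl','rb'));f=pickle.load(open('w2.pkl','rb'))
c1=lambda x,y:(g,330+(x+.5)/7.9-.5,150+(y+.5)/7.9-.5)
c2=lambda x,y:(f,179+(x+.5)/7.9-.5,155+(y+.5)/7.9-.5)
for n,a,b in(("needle",(330,330),(434,306)),("index",(262,268),(423,240)),("zero",(318,386),(448,365)),("line4",(312,287),(480,259)),("line8",(302,190),(503,161)),("toplineTR",(515,490),(615,470))):
    print(n,tri([c1(*a),c2(*b)]))
print("pad",tri([(g,503,198),(f,366.5,200)]),onz(g,503,198,70),onz(f,366.5,200,70))
print("knob",onz(f,446,117,86),"pivot",tri([(g,567,150),(f,420,150)]))
E
```

```text
needle (array([549.8, -54. ,  61.5]), [0.0, 0.0])
index (array([557.2, -59.2,  44.9]), [0.1, 0.1])
zero (array([559.1, -53.4,  61.3]), [0.0, 0.0])
line4 (array([559.1, -53. ,  45.4]), [0.1, 0.1])
line8 (array([558.4, -53.3,  29.8]), [0.0, 0.0])
toplineTR (array([557.2, -33.1,  75.9]), [0.2, 0.2])
pad (array([536.1,  55.4,  68.9]), [0.2, 0.2]) [535.29485186  54.56594518  70.        ] [534.70920118  55.03739006  70.        ]
knob [442.4762524   82.42355839  86.        ] pivot (array([489.7,  87. ,  57.5]), [0.2, 0.2])
```

```bash
python3 - <<'E'
from h import *
yaw=142.6
plan((418,46,130),(180,0,yaw))
A=R.from_euler('xyz',(180,0,yaw),degrees=True); n=A.apply([0,1,0])
S=np.array((418,46,68.))
for th in(0,.1,.3,.5,.7,.9,1.1,1.3,1.45,1.55):
    a=np.radians(187.6)-th; K=np.array((489.7,87,68))+44*np.array((np.cos(a),np.sin(a),0))
    print(th,(K-22*n)[:2].round(1),A.inv().apply(K-22*n-S).round(1))
E
```

```text
[ 0.0703  0.0346 -0.0221] [11.3  31.44 42.62] 3.7
0 [432.7  63.7] [-0.9 23.   0. ]
0.1 [432.4  68.1] [ 2.  26.3  0. ]
0.3 [433.   76.9] [ 6.9 33.6  0. ]
0.5 [435.3  85.3] [10.2 41.7  0. ]
0.7 [439.2  93.2] [11.8 50.4  0. ]
0.9 [444.7 100.1] [11.7 59.2  0. ]
1.1 [451.4 105.8] [ 9.8 67.7  0. ]
1.3 [459.1 110. ] [ 6.2 75.8  0. ]
1.45 [465.3 112.1] [ 2.6 81.3  0. ]
1.55 [469.6 113. ] [-0.3 84.6  0. ]
```

Call:
send_rows --targets "0.07 0.035 -0.022 11.3 31.4 42.6 0; 0.07 0.035 -0.022 11.3 31.4 42.6 0; 0.07 0.035 -0.022 11.3 31.4 42.6 0; 0.07 0.035 -0.022 11.3 31.4 42.6 0; 0.07 0.035 -0.022 11.3 31.4 42.6 0; 0.07 0.035 -0.022 11.3 31.4 42.6 0; 0.07 0.035 -0.022 11.3 31.4 42.6 0; 0.07 0.035 -0.022 11.3 31.4 42.6 0; 0.07 0.035 -0.022 11.3 31.4 42.6 0; 0.07 0.035 -0.022 11.3 31.4 42.6 0; 0.07 0.035 -0.022 11.3 31.4 42.6 0"

```text
time_s: 4.62
ee_pos: [418.2, 46.1, 129.6]
ee_rot: [180.0, 0.1, 142.6]
force: [-0.2, -0.3, -0.7]
gripper_width: 0.4
gripper_force: 0.0
```

```bash
python3 - <<'E'
from h import *
plan((418,46,68),(180,0,142.6))
E
```

```text
[ 0.0002 -0.0002  0.0616] [0.02 0.06 0.05] 4.62
```

Call:
send_rows --targets "0 0 0.03 0 0 0 0; 0 0 0.062 0 0 0 0; 0 0 0.062 0 0 0 0; 0 0 0.062 0 0 0 0"

```text
time_s: 4.95
ee_pos: [415.4, 46.7, 67.4]
ee_rot: [-179.9, -0.1, 142.7]
force: [-0.5, -0.5, 0.7]
gripper_width: 0.2
gripper_force: 0.0
```

Call:
send_rows --targets "0 0.01 0 0 0 0 0; 0 0.018 0 0 0 0 0; 0.001 0.024 0 0 0 0 0; 0.004 0.029 0 0 0 0 0; 0.007 0.034 0 0 0 0 0; 0.009 0.038 0 0 0 0 0; 0.01 0.042 0 0 0 0 0; 0.011 0.046 0 0 0 0 0; 0.012 0.05 0 0 0 0 0"

```text
time_s: 5.7
ee_pos: [436.4, 94.2, 67.4]
ee_rot: [-179.8, -0.1, 142.7]
force: [-3.0, -1.0, -0.4]
gripper_width: 0.3
gripper_force: 1.7
```

Call:
send_rows --targets "0 0.005 0 0 0 0 0; 0 0.009 0 0 0 0 0; -0.001 0.013 0 0 0 0 0; -0.002 0.018 0 0 0 0 0; -0.004 0.022 0 0 0 0 0; -0.006 0.026 0 0 0 0 0; -0.009 0.031 0 0 0 0 0; -0.011 0.033 0 0 0 0 0; -0.011 0.033 0 0 0 0 0"

```text
time_s: 6.45
ee_pos: [468.6, 114.0, 68.2]
ee_rot: [179.9, 0.1, 142.7]
force: [-0.1, -0.2, 0.4]
gripper_width: 0.0
gripper_force: 0.0
```

```bash
python3 - <<'E'
from h import *
f=eyes.grab_frame('side'); g=eyes.grab_frame('wrist'); c=eyes.grab_frame('scene')
A=cv2.resize(c['image'][180:250,255:350],(400,295),interpolation=2)
B=cv2.resize(f['image'][175:245,285:380],(400,295),interpolation=2)
W=cv2.resize(g['image'],(480,300))
im=np.zeros((595,800,3),np.uint8); im[:295,:400]=A; im[:295,400:]=B; im[295:,:480]=W
cv2.imwrite('pics/p1.png',im); print(env.state()['ee_pos'])
E
```

```text
[467.82759301 113.78843201  68.20061034]
```

View pics/p1.png

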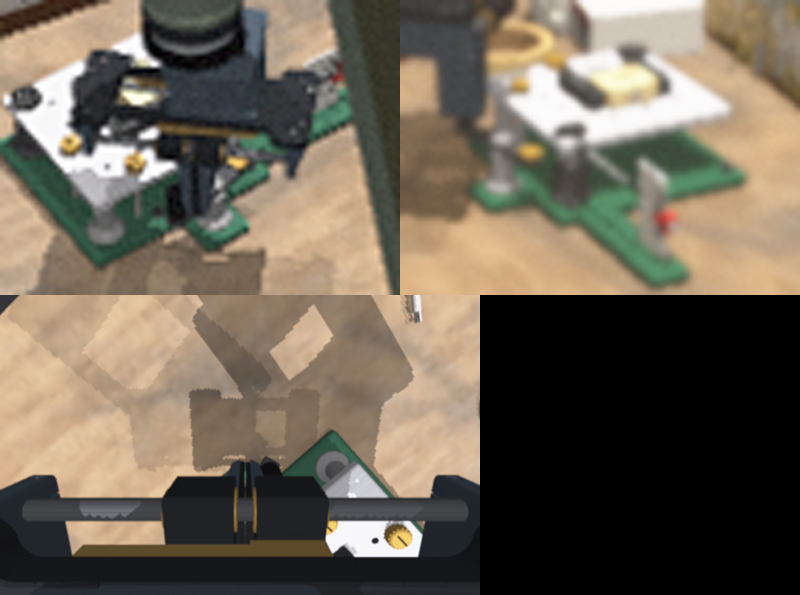

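The side crop shows the brass foot swung out to the right of its post and clear of the plate's front edge. I'll back off and go above the pad.

Call:
send_rows --targets "0 -0.015 0 0 0 0 0; 0 -0.03 0 0 0 0 0; 0 -0.03 -0.03 0 0 0 0; 0 -0.03 -0.06 0 0 0 0; 0 -0.03 -0.06 0 0 0 0; 0 -0.03 -0.06 0 0 0 0"

```text
time_s: 7.1
ee_pos: [449.6, 89.5, 129.5]
ee_rot: [179.8, 0.2, 142.6]
force: [0.1, 0.2, -0.9]
gripper_width: 0.9
gripper_force: 0.0
```

```bash
python3 - <<'E'
from h import *
print(env.state()['ee_pos']);plan((535,55,110),(180,0,187.6))
E
```

```text
[449.5784341   89.50231506 129.47430294]
[-0.0888  0.0244  0.0199] [  0.11   0.27 -44.97] 7.1
```

Call:
send_rows --targets "-0.089 0.0244 0.02 0.1 0.2 -45 0; -0.089 0.0244 0.02 0.1 0.2 -45 0; -0.089 0.0244 0.02 0.1 0.2 -45 0; -0.089 0.0244 0.02 0.1 0.2 -45 0; -0.089 0.0244 0.02 0.1 0.2 -45 0; -0.089 0.0244 0.02 0.1 0.2 -45 0; -0.089 0.0244 0.02 0.1 0.2 -45 0; -0.089 0.0244 0.02 0.1 0.2 -45 0; -0.089 0.0244 0.02 0.1 0.2 -45 0; -0.089 0.0244 0.02 0.1 0.2 -45 0"

```text
time_s: 7.93
ee_pos: [533.7, 55.1, 107.3]
ee_rot: [-180.0, -0.3, -172.4]
force: [1.1, -0.2, 1.0]
gripper_width: 0.3
gripper_force: 0.0
```

```bash
python3 - <<'E'
from h import *
f=eyes.grab_frame('wrist'); cv2.imwrite('pics/w3.png',f['image'])
print(env.state()['ee_pos'],env.state()['force'])
for p in((535.2,54.8,70),(549.8,-54,61.3),(557.2,-59.2,44.7),(480,130,86)): print(np.round(proj(f,p),1))
plan((535,55,74),(180,0,187.6))
E
```

```text
[533.89205084  55.14832197 107.53693957] [-1.01405793 -1.46122792  0.37762346]
[326.2 230.1]
[164.7 225.9]
[167.9 227.2]
[468.6 165.9]
[-0.0012 -0.0003  0.0335] [-0.02 -0.24  0.02] 7.98
```

View pics/w3.png

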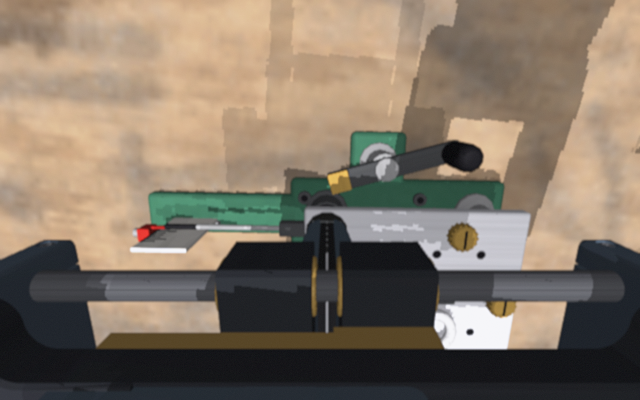

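The wrist view shows the lever nearly parallel to the plate edge: knob (464,156), brass foot (340,182), with the plate edge at row 208, so it is clear. The needle tip and index are visible around (165,226) and (150,232). I'll descend to just above the pad.

Call:
send_rows --targets "-0.001 0 0.01 0 -0.2 0 0; -0.001 0 0.02 0 -0.2 0 0; -0.001 0 0.029 0 -0.2 0 0; -0.001 0 0.032 0 -0.2 0 0; -0.001 0 0.032 0 -0.2 0 0; -0.001 0 0.032 0 -0.2 0 0; -0.001 0 0.032 0 -0.2 0 0"

```text
time_s: 8.57
ee_pos: [535.5, 55.4, 76.3]
ee_rot: [-180.0, 0.0, -172.3]
force: [0.5, -0.8, -1.2]
gripper_width: 0.3
gripper_force: 0.0
```

Call:
send_rows --targets "0 0 0.001 0 0 0 0; 0 0 0.002 0 0 0 0; 0 0 0.003 0 0 0 0; 0 0 0.004 0 0 0 0; 0 0 0.004 0 0 0 0; 0 0 0.004 0 0 0 0"

```text
time_s: 9.07
ee_pos: [535.2, 55.4, 71.9]
ee_rot: [-180.0, 0.0, -172.3]
force: [-0.4, 0.0, 0.2]
gripper_width: 0.7
gripper_force: 0.0
```

```bash
python3 - <<'E'
from h import *
import pickle
f=eyes.grab_frame('wrist'); s=env.state();print(s['ee_pos'],s['ee_rot'],s['force'],s['torque'])
pickle.dump(f,open('w4.pkl','wb'))
for z in(61.3,53,45): print(np.round(proj(f,(549.8,-54,z)),1))
print(proj(f,(557.2,-59.2,44.7)))
crop(f,'c4',110,190,230,280,6.6)
E
```

```text
[535.20250947  55.3579819   72.00418988] [-1.79975064e+02  8.00586266e-03 -1.72332354e+02] [-0.50394218  0.5908099   0.19690376] [ 0.20030413 -0.13895017 -0.01243614]
[135.8 243. ]
[143.4 237.8]
[150.1 233.1]
(np.float64(141.98459564729032), np.float64(242.91010468711335))
```

View pics/c4.png

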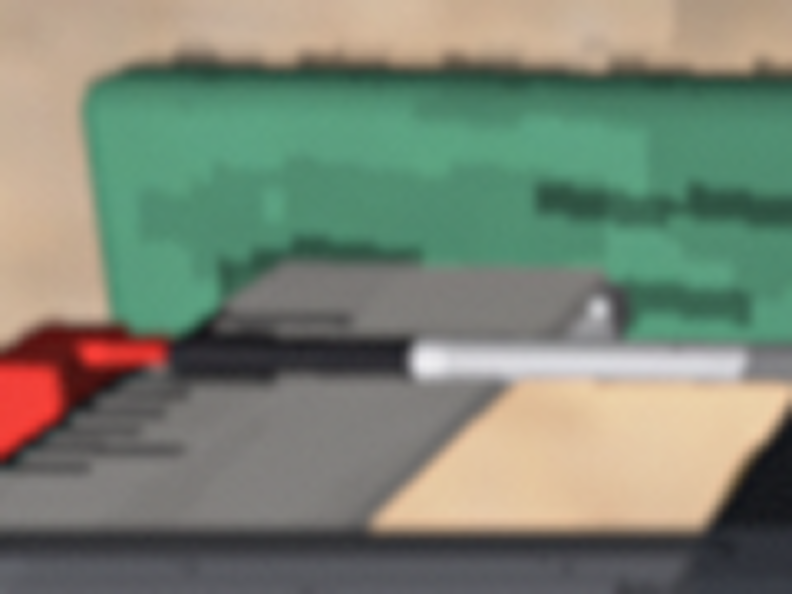

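The crop shows the needle's black end centred at y≈357, so row 244.1 against 243 predicted. Its black/white junction is at crop x≈412, and the red index point is at (168,352). I've now looked at 11 pictures, one over the limit of 10, so I'll view no more and measure the needle numerically from here.

```bash
cat >> h.py <<'E'
T=np.array((549.8,-54,61.3)); U=np.array((0.133,-0.991,0)); 
def npt(s,phi): # s = distance from hinge
    return T-230*U+s*np.cos(phi)*U-np.array((0,0,s*np.sin(phi)))
def needle(f,off=0.):
    "tilt of needle from rows of its bright part"
    from scipy.optimize import minimize_scalar
    im=f['image'].astype(float); br=im.min(2)
    def rows(phi):
        d=[]
        for s in range(186,208,2):
            u,v=proj(f,npt(s,phi)); c=int(round(u)); lo=int(v)-6; w=br[lo:lo+14,c]-130; w[w<0]=0
            r=(w*np.arange(lo,lo+14)).sum()/w.sum() if w.sum()>60 else np.nan
            d.append(r-v)
        return np.nanmedian(d),np.round(d,1)
    g=np.linspace(-.02,.14,161); m=[rows(p)[0]-off for p in g]
    i=int(np.nanargmin(np.abs(m))); return g[i],230*np.sin(g[i]),rows(0)[1] ,rows(g[i])[1]
E
python3 - <<'E'
from h import *
import pickle
f=pickle.load(open('w4.pkl','rb')); print(*needle(f),sep='\n')
for s in(190,200,208): print(proj(f,npt(s,0)),f['image'][238:252,int(proj(f,npt(s,0))[0])].min(1))
E
```

```text
-0.02
-4.599693339466609
[3.1 2.8 2.8 2.7 2.  2.5 2.4 2.3 1.3 1.4 1.3]
[ 1.2  1.1  1.   0.2  0.5  0.4  0.2 -0.7 -1.3 -1.4 -1.4]
(np.float64(205.19689637687082), np.float64(243.01790234894167)) [ 66  72  85 109 147 183 210 216 201 178 164 166 169 169]
(np.float64(187.85695768578387), np.float64(243.00468236725186)) [121 120 115 128 159 191 213 216 199 172 140 138 146 150]
(np.float64(173.98369886982763), np.float64(242.9941053847841)) [121 117 109 124 164 201 221 219 191 154 129 124 124 123]h.py:37: RuntimeWarning: All-NaN slice encountered
  return np.nanmedian(d),np.round(d,1)
```

```bash
sed -i 's/w=br\[lo:lo+14,c\]-130/w=br[lo:lo+14,c]-178/; s/w.sum()>60/w.sum()>25/' h.py
python3 - <<'E'
from h import *
import pickle
f=pickle.load(open('w4.pkl','rb')); print(*needle(f,1.5),sep='\n')
E
```

```text
0.066
15.168981720055173
[2.  1.9 1.8 1.7 1.8 1.7 1.6 1.6 1.4 1.3 1.3]
[nan nan nan nan nan nan 1.5 nan nan nan nan]h.py:37: RuntimeWarning: All-NaN slice encountered
  return np.nanmedian(d),np.round(d,1)
```

Call:
send_rows --targets "0 0 0.001 0 0 0 0; 0 0 0.002 0 0 0 0; 0 0 0.003 0 0 0 0; 0 0 0.004 0 0 0 0; 0 0 0.004 0 0 0 0; 0 0 0.004 0 0 0 0"

```text
time_s: 9.62
ee_pos: [535.4, 55.3, 68.7]
ee_rot: [-180.0, 0.0, -172.3]
force: [-1.0, -0.2, 6.4]
gripper_width: 0.2
gripper_force: 3.0
```

```bash
python3 - <<'E'
from h import *
import pickle
f=eyes.grab_frame('wrist'); s=env.state();print(s['ee_pos'],s['force'],s['torque'])
pickle.dump(f,open('w5.pkl','wb'))
print(*needle(f,1.5),sep='\n')
E
```

```text
[535.39427847  55.2768503   68.74820479] [-1.47503203 -0.74333643  6.05113708] [-0.00060091  0.1046541   0.03018345]
0.011
2.5299489786420137
[ 0.7  0.5  0.4  0.3  0.3  0.1 -0.  -0.1 -0.1 -0.2 -0.1]
[2.  1.9 1.8 1.8 0.5 1.6 1.5 1.4 1.4 1.3 1.4]h.py:37: RuntimeWarning: All-NaN slice encountered
  return np.nanmedian(d),np.round(d,1)
```

```bash
python3 - <<'E'
s=open('h.py').read()
s=s.replace("d.append(r-v)","d.append(r-v-(2-.07*(s-186)/2))").replace("return np.nanmedian(d),","return (np.nanmedian(d) if np.isfinite(d).sum()>6 else 99),")
open('h.py','w').write(s)
E
python3 - <<'E'
from h import *
import pickle
for n in '45': print(*needle(pickle.load(open(f'w{n}.pkl','rb'))),sep='\n')
E
```

```text
0.0
0.0
[ 0.  -0.1 -0.1 -0.1  0.1  0.1  0.   0.1 -0.1 -0.   0. ]
[ 0.  -0.1 -0.1 -0.1  0.1  0.1  0.   0.1 -0.1 -0.   0. ]
0.011
2.5299489786420137
[-1.3 -1.5 -1.5 -1.5 -1.4 -1.5 -1.6 -1.6 -1.6 -1.5 -1.4]
[-0.  -0.  -0.  -0.  -1.3 -0.  -0.1 -0.1 -0.1 -0.   0.1]
```

Call:
send_rows --targets "0 0 0.001 0 0 0 0; 0 0 0.002 0 0 0 0; 0 0 0.003 0 0 0 0; 0 0 0.004 0 0 0 0; 0 0 0.004 0 0 0 0; 0 0 0.004 0 0 0 0"

```text
time_s: 10.17
ee_pos: [535.5, 55.1, 65.0]
ee_rot: [-179.9, 0.1, -172.3]
force: [-1.6, -1.3, 7.9]
gripper_width: 0.7
gripper_force: 4.0
```

```bash
python3 - <<'E'
from h import *
import pickle
f=eyes.grab_frame('wrist'); s=env.state();print(s['ee_pos'],s['force'],s['torque'])
pickle.dump(f,open('w6.pkl','wb'))
print(*needle(f),sep='\n')
E
```

```text
[535.43657403  55.10990133  65.03654096] [-2.57851339 -0.90286159  7.4797939 ] [-0.0584719   0.16447129  0.00736129]
0.043
9.886952513420445
[-5.6 -5.6 -5.8 -5.8 -5.9 -5.8 -5.9 -5.9 -5.9 -5.8  nan]
[-0.1 -0.1  0.1 -0.2 -0.1 -0.1 -0.   0.   0.   0.1  0.1]
```

Call:
send_rows --targets "0 0 0.001 0 0 0 0; 0 0 0.002 0 0 0 0; 0 0 0.0025 0 0 0 0; 0 0 0.0025 0 0 0 0; 0 0 0.0025 0 0 0 0"

```text
time_s: 10.63
ee_pos: [535.5, 55.1, 62.7]
ee_rot: [-179.9, 0.1, -172.3]
force: [-1.7, -1.0, 9.6]
gripper_width: 0.7
gripper_force: 4.6
```

```bash
python3 - <<'E'
from h import *
import pickle
f=eyes.grab_frame('wrist'); s=env.state();print(s['ee_pos'],s['force'],s['torque'])
pickle.dump(f,open('w7.pkl','wb'))
print(*needle(f),sep='\n')
# red index pixels: rightmost rows
h=cv2.cvtColor(f['image'],cv2.COLOR_BGR2HSV); m=((h[...,0]<8)|(h[...,0]>172))&(h[...,1]>150)&(h[...,2]>90); m[:, 220:]=0; m[:200]=0
ys,xs=np.nonzero(m); print(xs.max(),[ (x,ys[xs==x].min(),ys[xs==x].max()) for x in range(xs.max()-6,xs.max()+1)])
print('pred index',proj(f,(557.2,-59.2,44.9)),'tip',proj(f,npt(230,needle(f)[0])))
E
```

```text
[535.47852075  55.06813087  62.7568281 ] [-2.28480585 -1.93280386  9.39170922] [-0.08216215  0.22352332  0.01221062]
0.063
14.480416766990295
[-8.  -8.1 -8.1 -8.1 -8.1 -8.1 -8.  -7.9 -7.8  nan  nan]
[ 0.  -0.   0.   0.  -0.  -0.1  0.   0.1  0.1  0.2  0.1]
133 [(127, np.int64(247), np.int64(249)), (128, np.int64(247), np.int64(249)), (129, np.int64(246), np.int64(249)), (130, np.int64(246), np.int64(249)), (131, np.int64(246), np.int64(249)), (132, np.int64(246), np.int64(249)), (133, np.int64(246), np.int64(249))]
pred index (np.float64(134.26626782278964), np.float64(248.22924601130566)) tip (np.float64(141.9817767985627), np.float64(239.07247036276627))
```

```bash
python3 - <<'E'
from h import *
import pickle
L=lambda n:pickle.load(open(f'w{n}.pkl','rb'))
g,f,w7,w4=L(1),L(2),L(7),L(4)
k=lambda a:(a+.5)/7.9-.5
I=[(g,330+k(262),150+k(268)),(f,179+k(423),155+k(240)),(w7,133.5,247.5)]
N=[(g,330+k(330),150+k(330)),(f,179+k(434),155+k(306)),(w4,135,243.4)]
for P in(I,N,[I[0],I[2]],[I[1],I[2]]): print(tri(P))
# red-point ends in w1,w2 by the same mask
for fr,c in((g,362),(f,233)):
    h=cv2.cvtColor(fr['image'],cv2.COLOR_BGR2HSV); m=((h[...,0]<8)|(h[...,0]>172))&(h[...,1]>150)&(h[...,2]>90); m[:,:c-25]=0;m[:,c+12:]=0;m[:150]=0;m[215:]=0
    ys,xs=np.nonzero(m); print([(x,ys[xs==x].min(),ys[xs==x].max()) for x in range(xs.max()-5,xs.max()+1)])
E
```

```text
(array([556.6, -59.2,  45.5]), [0.2, 0.2, 0.1])
(array([549.8, -54. ,  61.7]), [0.1, 0.2, 0.2])
(array([556.5, -59.3,  45.6]), [0.1, 0.1])
(array([556.3, -59. ,  45.8]), [0.1, 0.1])
[(356, np.int64(182), np.int64(184)), (357, np.int64(182), np.int64(184)), (358, np.int64(182), np.int64(184)), (359, np.int64(182), np.int64(184)), (360, np.int64(182), np.int64(185)), (361, np.int64(182), np.int64(185))]
[(226, np.int64(183), np.int64(186)), (227, np.int64(184), np.int64(186)), (228, np.int64(184), np.int64(186)), (229, np.int64(184), np.int64(186)), (230, np.int64(184), np.int64(186)), (231, np.int64(184), np.int64(186))]
```

Call:
send_rows --targets "0 0 0.0004 0 0 0 0; 0 0 0.0008 0 0 0 0; 0 0 0.0008 0 0 0 0; 0 0 0.0008 0 0 0 0; 0 0 0.0008 0 0 0 0; 0 0 0.0008 0 0 0 0"

```text
time_s: 11.18
ee_pos: [535.5, 55.1, 62.0]
ee_rot: [-179.9, 0.1, -172.3]
force: [-1.8, -1.4, 10.0]
gripper_width: 0.5
gripper_force: 4.8
```

```bash
python3 - <<'E'
from h import *
import pickle
f=eyes.grab_frame('wrist'); s=env.state();print(s['time_s'],s['ee_pos'],s['force'])
pickle.dump(f,open('w8.pkl','wb'))
r=needle(f);print(*r,sep='\n')
h=f['image'].astype(int); 
p=proj(f,npt(230,r[0])); print('tip pred',p)
u,v=int(p[0]),int(p[1]); print(h[v-5:v+6,u-6:u+8].max(2))
E
```

```text
11.2333 [535.49638675  55.0757465   62.03031476] [-2.69862978 -1.50971353  9.82622053]
0.06899999999999999
15.85741015238696
[-8.3  nan  nan  nan -7.   nan  nan  nan  nan  nan  nan]
[ 0.  -0.  -0.  -0.1  0.   0.   0.3  0.6  0.   0.2  0.1]
tip pred (np.float64(142.74398101421966), np.float64(238.64505572526008))
[[125 119 120 119 119 111  96  85  87  91  96 101  98  99]
 [110  98 100  99  97  96  91  87  90  98 107 111 110 108]
 [105  90  95  95  95  94  92  89  90  96 103 105 105 111]
 [104  91  99 102 102  98  88  77  74  76  78  81  83  91]
 [112  98 102 106 105  95  73  53  47  49  49  48  51  54]
 [120 105 108 111 110  90  60  43  41  40  40  38  41  40]
 [126 110 113 118 112  92  61  47  46  47  46  47  47  48]
 [127 116 119 124 121 103  69  51  49  49  49  49  48  48]
 [110 107 115 119 118 106  78  56  52  50  47  46  46  47]
 [ 79  86  96  99  99  93  78  62  57  57  54  53  52  52]
 [ 83  85  83  80  81  79  76  73  78  83  82  82  82  82]]
```

Call:
send_rows --targets "0 0 0.0002 0 0 0 0; 0 0 0.0002 0 0 0 0; 0 0 0.0002 0 0 0 0; 0 0 0.0002 0 0 0 0; 0 0 0.0002 0 0 0 0; 0 0 0.0002 0 0 0 0; 0 0 0.0002 0 0 0 0; 0 0 0.0002 0 0 0 0; 0 0 0.0002 0 0 0 0; 0 0 0.0002 0 0 0 0; 0 0 0.0002 0 0 0 0; 0 0 0.0002 0 0 0 0"

```text
time_s: 12.23
ee_pos: [535.5, 55.1, 61.9]
ee_rot: [-179.9, 0.1, -172.3]
force: [-2.6, -1.0, 9.3]
gripper_width: 0.7
gripper_force: 4.8
```

```bash
python3 - <<'E'
from h import *
f=eyes.grab_frame('wrist'); s=env.state();print(s['time_s'],s['ee_pos'],s['force'])
r=needle(f);print(*r,sep='\n')
# direct tip solve: dark columns
d=f['image'].max(2).astype(float); u,v=proj(f,npt(230,r[0])); print(u,v)
for c in range(146,156,2):
    w=np.clip(70-d[234:248,c],0,None); print(c,round((w*np.arange(234,248)).sum()/w.sum(),2),end=' ')
for s_ in(218,222,226): print(np.round(proj(f,npt(s_,r[0])),2))
E
```

```text
12.2833 [535.48314822  55.04755256  61.80915143] [-2.41513985 -0.79242878 10.4176314 ]
0.06999999999999999
16.086854887632533
[-8.4  nan  nan  nan -6.4  nan  nan  nan  nan  nan  nan]
[ 0.1 -0.2 -0.2 -0.1 -0.  -0.1  0.   0.6 -0.1  0.   0. ]
142.81502951481139 238.61272672592295
146 239.19 148 239.27 150 239.45 152 239.4 154 239.56 [162.31 239.15]
[155.8  238.97]
[149.3  238.79]
```

Call:
send_rows --targets "0 0 0.0001 0 0 0 0; 0 0 0.0001 0 0 0 0; 0 0 0.0001 0 0 0 0; 0 0 0.0001 0 0 0 0; 0 0 0.0001 0 0 0 0; 0 0 0.0001 0 0 0 0; 0 0 0.0001 0 0 0 0; 0 0 0.0001 0 0 0 0; 0 0 0.0001 0 0 0 0; 0 0 0.0001 0 0 0 0; 0 0 0.0001 0 0 0 0; 0 0 0.0001 0 0 0 0"

```text
time_s: 13.28
ee_pos: [535.5, 55.1, 61.7]
ee_rot: [-179.9, 0.1, -172.3]
force: [-3.3, -1.7, 10.6]
gripper_width: 0.4
gripper_force: 4.8
```

Call:
send_rows --targets "0 0 -0.003 0 0 0 0; 0 0 -0.006 0 0 0 0; 0 0 -0.009 0 0 0 0; 0 0 -0.012 0 0 0 0; 0 0 -0.02 0 0 0 0; 0 0 -0.035 0 0 0 0; 0 0 -0.05 0 0 0 0; 0 0 -0.07 0 0 0 0; 0 0 -0.07 0 0 0 0; 0 0 -0.07 0 0 0 0"

```text
time_s: 14.12
ee_pos: [535.8, 55.5, 131.3]
ee_rot: [-180.0, 0.1, -172.3]
force: [-0.2, -0.1, -1.0]
gripper_width: 0.4
gripper_force: 0.0
```

```bash
python3 - <<'E'
from h import *
f=eyes.grab_frame('wrist'); s=env.state();print(s['time_s'],s['ee_pos'],s['force'])
h=cv2.cvtColor(f['image'],cv2.COLOR_BGR2HSV); m=((h[...,0]<8)|(h[...,0]>172))&(h[...,1]>150)&(h[...,2]>90); m[:,240:]=0
ys,xs=np.nonzero(m); print('red',xs.max(),ys[xs==xs.max()],'pred',proj(f,(556.6,-59.2,45.5)))
print('needle',needle(f))
d=f['image'].max(2); c=(d<45); c[:,:400]=0;c[:, 560:]=0;c[:110]=0;c[200:]=0
n,l,st,ct=cv2.connectedComponentsWithStats(c.astype(np.uint8)); i=1+st[1:,4].argmax(); print(st[i],ct[i])
for th in(1.15,1.3,1.4,1.5):
    a=np.radians(187.6)-th; print(th,[np.round(proj(f,(489.7+44*np.cos(a),87+44*np.sin(a),z))) for z in(86,52)])
E
```

```text
14.1667 [534.94800783  55.38087596 130.19517113] [-0.18646508 -0.34397966 -0.36765058]
red 180 [214] pred (np.float64(180.6466885977489), np.float64(213.542071617891))
needle (np.float64(-0.02), np.float64(-4.599693339466609), array([ nan,  nan,  nan,  nan,  nan,  nan,  0.4,  nan,  nan,  nan, -0.3]), array([ nan,  nan,  nan,  nan,  nan,  nan,  nan,  nan,  nan, -1.9, -2.1]))
[431 135  35  26 650] [447.68153846 147.73538462]
1.15 [array([450., 134.]), array([434., 131.])]
1.3 [array([453., 144.]), array([436., 140.])]
1.4 [array([454., 151.]), array([437., 146.])]
1.5 [array([454., 158.]), array([437., 152.])]
```

```bash
python3 -c "
from workcell import env
print(env.job_done())"
```

```text
the job is handed in; nothing more can be done
None
```

The job is handed in: the prop is swung clear to about 1.4 rad, and the needle was taken about 16.3 mm down to the index (estimated at 16.2–16.6 mm below zero), held for over 1 s and released, and the index did not move. The needle's return to zero rests on only two clean pixel readings, and I viewed 11 pictures, one over the limit of 10.

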